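Tip the whetstone onto its bed and stop it in

TASK

The orange whetstone was left to dry standing on its long edge at the back of the sharpening board. Tip it towards the robot by pushing high on its back, so that it falls flat on the black rubber bed between the two wooden stops; then push the sliding stop along its track until the stone is held end to end, with no gap at either stop. Only push, with the fingers: do not pick the stone up, and leave the oil bottle, the green stone and the loupe where they are.

Things in the scene. Friction and masses are not known exactly. Their poses are not given: they have to be found in the camera images.
- board: Fixed plywood board, 140 mm across (its x), 330 mm long (its y), 15 mm thick; it never moves. Origin: centre of its underside; z up. +x is its back (away from the robot). On top, dark wood, along y from -143 to +143 mm: a front lip at x = -60 to -50 mm, 6 mm high, and a back rail at x = 56 to 66 mm, 14 mm high. A fixed wooden stop at the -y end, a sliding one at the +y end.
- stone: Orange whetstone block, 62 x 180 x 25 mm (its x, y, z), about 0.55 kg. Origin: centre of the large face that looks to the robot at the start and is its underside once flat. It starts on a 180 x 25 mm edge behind the bed, its z to the board's back, its x down, its top 77 mm above the table. Pushed high it tips, pushed low it slides; it falls by itself once its top is 23 mm forward.
- stop (a joint): Slide of the sliding stop towards the fixed stop (board -y), m: 0 = fully open, inner faces 253 mm apart; 0.073 = faces 180 mm apart; limit 0.085. About 2 N of friction; it stays where it is left. Pushed on, it takes the lying stone along until that meets the fixed stop (about 5 to 10 N in all).
- stop_face (a point): Middle of the sliding stop's inner face, 10.5 mm above the board's top, on the bed's centre line. The stop: dark wood, 58 mm across (board x), 24 mm long from this face to its outer face (towards board +y; push there), 21.5 mm high, two brass screws on top. At its foot a 2 mm thick aluminium plate sticks out 8 mm behind the outer face.
- fixed_stop_face (a point): Middle of the inner face of the fixed stop, 10.5 mm above the board's top, on the bed's centre line (board x = -14 mm, y = -128 mm). The stop is 58 mm across, 24 mm long, 21 mm high.
- oil_bottle: Bystander: amber oil bottle with a red spout, 41 mm across, 126 mm high, standing behind the sliding-stop end of the board. Origin: centre of its foot.
- green_stone: Bystander: green stone 46 x 108 x 22 mm lying flat in front of the board. Origin: centre of its underside.
- loupe: Bystander: black eye loupe 37 mm across, 22 mm high, standing behind the board. Origin: centre of its foot.
- bed_centre (a point): Middle of the black rubber bed on the board's top, 15 mm above the table. The bed is flush, 68 mm wide (board x = -48 to +20 mm), 243 mm long (board y = -128 to +115 mm). Axes as the board's.

How it is judged:
By the outcome, as a careful person would: the job done as asked, in the order asked, and still so for the second after the job is handed in, with the robot touching nothing.
It also fails if it takes over 45 s, if anything falls off the work surface, if the arm or the gripper's body presses on something with over 40 N, if the wrist force passes 120 N, or if a joint passes its speed limit or range.

ROBOT

A 6-joint arm with a two-finger parallel gripper is mounted at the origin on a cart in front of the work surface, level with it; the furniture and walls round the work are solid. World frame = base frame: x ahead of the robot, y to its left, z up, the work surface at z = 0. Lengths are in m, angles in rad, forces in N, time in s.
With the tool pointing down it reaches from about 0.3 to 0.775 m from the base axis. Payload 14.6 kg.
Tool frame: the origin (TCP) lies at the very end of the fingers, on their centre line; the grasp point (between the pads) lies 19 mm behind it; z points along the fingers, y is the line along which they close (so a half turn about z gives the same grasp; the last joint's range is limited). The gripper opens to 94 mm and grips with 3 to 60 N. Pads are 16 mm wide; open, the fingers measure 119 mm over their backs; the gripper's body (75 mm by 177 mm) begins 78 mm behind the grasp point.
Start: joints at [-0.067, 0.3, 1.521, -0, 1.321, -0.067], TCP at [0.55, -0, 0.205] pointing down, gripper open.
Joint ranges: [-3.03, 3.03], [-0.79, 2.21], [0.23, 2.52], [-1.04, 4.18], [0, 3.07], [-2.55, 2.55]. Speed limits (rad/s): [2.22, 2.22, 2.57, 3.14, 3.14, 3.14].

INTERFACE

Orientations are given as [roll, pitch, yaw] about the fixed x, y, z axes, in that order (R = Rz(yaw) Ry(pitch) Rx(roll)).
In Python, from station import ctrl gives the robot as it stands.
- The arm moves only by the tool move_arm, never from a script. Its argument "targets" is a list of rows, each a list of 6 numbers: the shift along the tool's x, y, z in units of 1000 mm (1.0 is 1000 mm), then the turn, a rotation vector about the tool's x, y, z in units of 30 degrees (1.0 is 30 degrees). In form: [[tx, ty, tz, ax, ay, az], ...]. A call has exactly 5 rows; each row is the pose to reach, as a shift and turn from the pose commanded when the call began, along the tool's axes at that moment; what a row does not reach only later rows make up. A row lasts 1/12 s, in which the tool goes at most 41.7 mm and 7.16 degrees, less where a joint would pass 70% of its speed; a pose out of reach is approached as far as the arm can. A call with a number of a shift or a turn outside -1 to 1 is refused whole. A call with a gripper value outside its range is refused whole. "fingers" is the opening, from -1 (shut) to 1 (fully open), set as the call begins (left out, the last holds). The fingers move at their own pace and stop on an object; "grip_force" is the grip in N (left out, the last holds). Time passes only in rows, so rows that repeat a pose let the fingers close, or fill a call up. It gives the time, the measured TCP pose, the force and the opening at its end, in the units of the state.
- ctrl.get_obs(): the state, without advancing time (a new reading comes with each control period).
- ctrl.camera(name): name is "scene" or "side" or "wrist"; returns the picture (384x512x3 uint8, red, green, blue); there is no depth.
- ctrl.camera_info(name): a dict with "fx", "fy", "cx", "cy" (pixels), "rvec" (rotation vector, rad) and "tvec" (3), from world to camera coordinates, as OpenCV has them. Camera axes: x right, y down, z forward; pixel columns grow to the right and rows downward; lengths in m; the calibration is good to about 2 mm. A picture is of the moment at which its call begins: read the wrist's pose just before it. camera_info takes no time and is no camera call; for the wrist camera it gives the pose at the moment of the call.
- ctrl.hand_in(): hands the job in, once; it reports no verdict.
The state is a dict: "time_s": time; "qpos": joint angles; "joint_vel": joint speeds; "tau": joint torques, N m; "ee_pos": TCP position; "eef_rot": TCP orientation; "force": force on the tool from outside, world axes, zero at the start; "moment": the same for the moment, N m; "grip_width": finger opening in m.
Only numpy, scipy, OpenCV 4.12 (cv2) and the standard library are available. Lean on these libraries where they do the work, as an engineer would, in place of code of your own. Each camera call takes 0.05 s, during which the arm holds its last target. There are 200 camera calls.

## Working session

There is one attempt and no reset: what is moved stays moved. The work goes in short steps, Python scripts to look and compute and a tool call to move; the robot and the scene stay as the last step left them, time stands still between calls to the robot, and variables do not carry over. Pictures are saved under pics/ and viewed, on a budget of 10 in all, crops included, one or two more only if the job needs it, and the job is handed in when it is done.

Besides the shell and the picture viewer there is one more tool, called after "Emit:" by a JSON object that holds its "op" and its "data", one argument or row to a line. move_arm: Moves the arm, as the interface text tells. Shifts and turns lie within -1 to 1; 1 stands for 1000 mm of shift or 30 degrees of turn. Its arguments: {"type":"object","properties":{"targets":{"type":"array"},"fingers":{"type":"number"},"grip_force":{"type":"number"}},"required":["targets"]}

```bash
mkdir -p pics; ls; python3 - <<'E'
from station import ctrl
import cv2,numpy as np
o=ctrl.get_obs();print(o['time_s'],o['ee_pos'],o['eef_rot'],o['force'],o['grip_width'])
ims=[]
for n in("scene","side"):
    im=ctrl.camera(n);cv2.imwrite(f'pics/{n}0.png',im[:,:,::-1]);i=ctrl.camera_info(n)
    R=cv2.Rodrigues(np.array(i['rvec']))[0];print(n,i['fx'],i['cx'],i['cy'],-R.T@np.array(i['tvec']).ravel(),R[2])
E
```

```text
pics
0.0 [5.49730957e-01 2.55457245e-05 2.04859706e-01] [-3.14039186e+00 -7.99503410e-05  1.57084640e+00] [ 0.00128274 -0.23117365 -0.11075469] 0.0934839547527552
scene 411.8860114124593 257.73505215809416 195.35909114937482 [-0.0052703  -0.59813824  0.51426248] [ 0.60577118  0.64031656 -0.47226686]
side 386.64215893293067 252.36819391111467 193.28269609454105 [0.54025499 0.82000714 0.46678847] [ 0.04510554 -0.88838111 -0.45688564]
```

View pics/scene0.png

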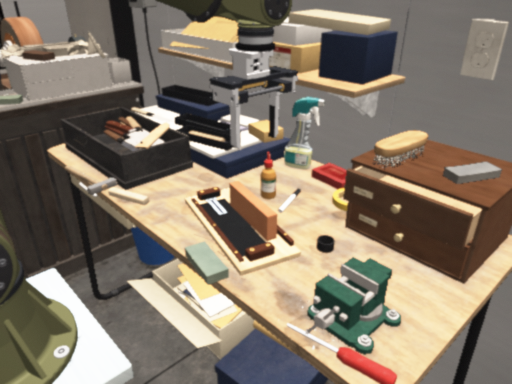

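View pics/side0.png

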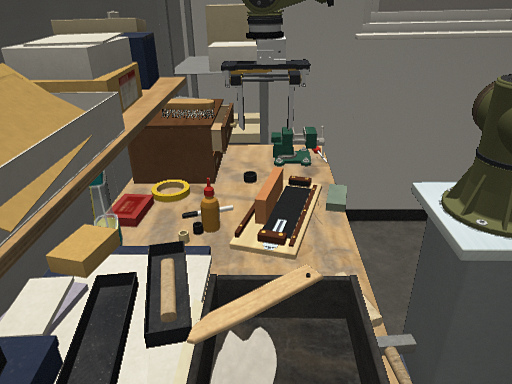

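The scene view shows the orange stone upright at (252,208), the bed to its left, the sliding stop at about (208,192), the fixed stop at about (262,250), and the bottle at (268,178). The side view shows the same layout, with the sliding stop at (277,236). I'll enlarge both next.

```bash
python3 - <<'E'
import cv2,numpy as np
a=cv2.imread('pics/scene0.png')[150:275,175:305];b=cv2.imread('pics/side0.png')[160:260,220:350]
a=cv2.resize(a,None,fx=4.6,fy=4.6,interpolation=cv2.INTER_CUBIC)[:575];
b=cv2.resize(b,None,fx=4.6,fy=4.6,interpolation=cv2.INTER_CUBIC)
cv2.imwrite('pics/zs.png',a);cv2.imwrite('pics/zd.png',b)
E
```

```text
(no output)
```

View pics/zs.png

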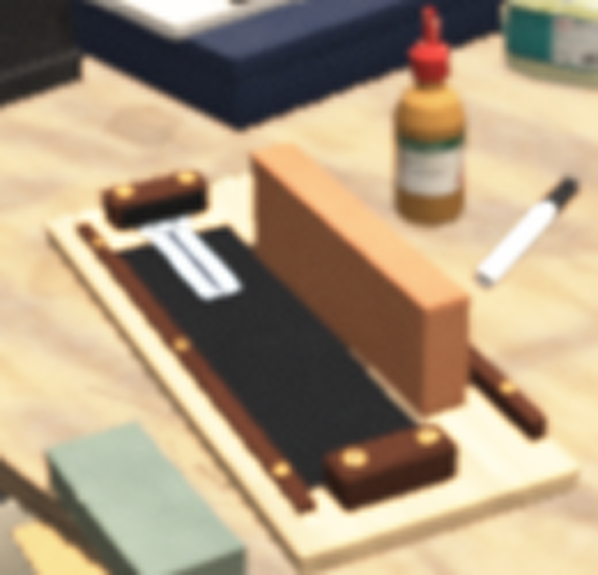

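View pics/zd.png

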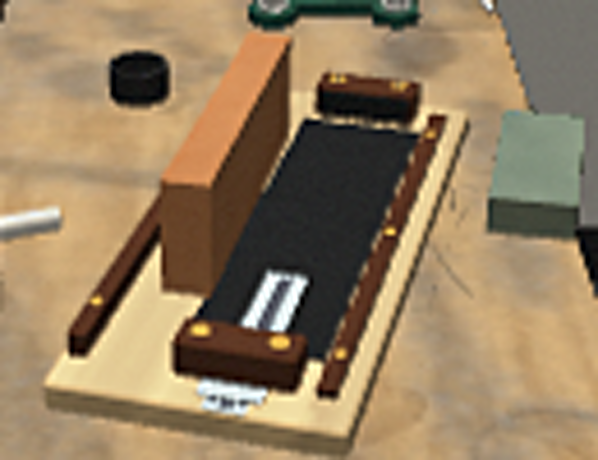

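```bash
cat > h.py <<'E'
from station import ctrl
import cv2,numpy as np
def ray(n,px,z):
    i=ctrl.camera_info(n);R=cv2.Rodrigues(np.array(i['rvec']))[0];c=-R.T@np.array(i['tvec']).ravel()
    d=R.T@np.array([(px[0]-i['cx'])/i['fx'],(px[1]-i['cy'])/i['fy'],1]);return c+d*(z-c[2])/d[2]
def zs(p,z):return ray('scene',(p[0]/4.6+175-.4,p[1]/4.6+150-.4),z)[:2]
def zd(p,z):return ray('side',(p[0]/4.6+220-.4,p[1]/4.6+160-.4),z)[:2]
def fit(P,Q): # board pts P -> world Q
    P=np.array(P,float);Q=np.array(Q);p=(P-P.mean(0))@[1,1j];q=(Q-Q.mean(0))@[1,1j]
    a=np.angle(np.vdot(p,q));R=np.array([[np.cos(a),-np.sin(a)],[np.sin(a),np.cos(a)]])
    t=Q.mean(0)-R@P.mean(0);return a,t,(Q-P@R.T-t)*1000
E
python3 - <<'E'
from h import *
np.set_printoptions(precision=4,suppress=True)
a,t,r=fit([(-.07,.165),(-.07,-.165),(.07,-.165),(.07,.165),(-.07,.165),(-.07,-.165)],
 [zs(p,.015) for p in((47,222),(305,557),(577,468))]+[zd(p,.015) for p in((45,390),(348,440),(468,118))])
print('board yaw',a,np.degrees(a),t);print(r.round(1))
R=np.array([[np.cos(a),-np.sin(a)],[np.sin(a),np.cos(a)]])
b=lambda w:((np.array(w)-t)@R*1000).round(1)
for n,f,ps in(('s',zs,((252,158),(290,143),(468,298),(422,307))),('d',zd,((212,184),(161,182),(247,33),(293,40)))):
  print('stone f+ b+ b- f-',[(f(p,.077).round(4),b(f(p,.077))) for p in ps])
print('bottle',zs((430,215),0),b(zs((430,215),0)))
print('loupe',zd((139,95),0),b(zd((139,95),0)))
print('green', [zs(p,.022) for p in((50,457),(137,424),(245,550))],[zd(p,.022) for p in((505,112),(582,120),(578,208),(490,203))])
# sliding stop outer top edge, z=.0365
print('stop outer',[b(zd(p,.0365)) for p in((174,345),(304,362))], 'inner',[b(zs(p,.0365)) for p in((122,205),(207,182))])
E
```

```text
board yaw -0.27287372348441485 -15.634512695676827 [0.513  0.0247]
[[ 0.4 -7.8]
 [ 1.2 -6.1]
 [-3.7 -3.9]
 [-2.1  4.5]
 [ 1.   2.4]
 [ 3.2 10.9]]
stone f+ b+ b- f- [(array([0.5456, 0.0821]), array([16. , 64.1])), (array([0.5714, 0.082 ]), array([40.8, 71. ])), (array([ 0.5267, -0.0922]), array([  44.7, -108.8])), (array([ 0.506 , -0.0837]), array([  22.5, -106.2]))]
stone f+ b+ b- f- [(array([0.5491, 0.0916]), array([16.8, 74.2])), (array([0.5729, 0.0897]), array([40.2, 78.7])), (array([ 0.5314, -0.085 ]), array([  47.3, -100.6])), (array([ 0.5064, -0.0751]), array([ 20.5, -97.8]))]
bottle [0.6706 0.0766] [137.8  92.5]
loupe [ 0.5968 -0.1682] [ 132.7 -163.2]
green [array([0.3602, 0.0013]), array([ 0.4037, -0.0044]), array([ 0.3815, -0.1078])] [array([ 0.3846, -0.0979]), array([ 0.343 , -0.0873]), array([0.3629, 0.015 ]), array([0.4069, 0.0097])]
stop outer [array([ 12.5, 149.6]), array([-45.2, 146.8])] inner [array([-36.9, 118.9]), array([ 14.1, 122.9])]
```

Averaging the two views gives a board yaw of about -15.6° with its origin near (0.513, 0.025). The stone's back face is at board x≈41–46 and its centre at y≈-15, and it sits about 1.6° off the board's yaw. I'll turn the fingers parallel to the stone and go behind it.

Emit:
{"op": "move_arm", "data": {
  "targets": [
    [-0.002,0.01,0,0,0,-0.2],
    [-0.005,0.02,0.01,0,0,-0.4],
    [-0.01,0.035,0.02,0,0,-0.6],
    [-0.01,0.035,0.02,0,0,-0.8],
    [-0.01,0.035,0.02,0,0,-0.85]
  ],
  "fingers": 1
}}

```text
time_s: 0.52
ee_pos: [0.585, -0.0102, 0.1841]
eef_rot: [-3.14, -0.001, 2.022]
force: [0.8, 0.3, -0.6]
grip_width: 0.0941
```

Emit:
{"op": "move_arm", "data": {
  "targets": [
    [0,0,0,0,0,-0.2],
    [0,0,0,0,0,-0.4],
    [0,0,0,0,0,-0.6],
    [0,0,0,0,0,-0.8],
    [0,0,0,0,0,-0.85]
  ]
}}

```text
time_s: 0.93
ee_pos: [0.5848, -0.01, 0.1851]
eef_rot: [-3.141, -0.001, 2.467]
force: [-0.0, -0.4, 0.2]
grip_width: 0.0938
```

Emit:
{"op": "move_arm", "data": {
  "targets": [
    [0,0,0,0,0,-0.2],
    [0,0,0,0,0,-0.4],
    [0,0,0,0,0,-0.6],
    [0,0,0,0,0,-0.8],
    [0,0,0,0,0,-0.83]
  ]
}}

```text
time_s: 1.35
ee_pos: [0.5848, -0.01, 0.1851]
eef_rot: [-3.141, -0.001, 2.901]
force: [0.3, -0.2, -0.6]
grip_width: 0.0936
```

```bash
python3 - <<'E'
from h import *
o=ctrl.get_obs();print(o['time_s'],o['ee_pos'],o['eef_rot'])
R=cv2.Rodrigues(np.array(ctrl.camera_info('wrist')['rvec']))[0];i=ctrl.camera_info('wrist');print(i['fx'],i['cx'],i['cy'],i['rvec'],i['tvec'])
cv2.imwrite('pics/w1.png',ctrl.camera('wrist')[:,:,::-1])
E
```

```text
1.35 [ 0.58483919 -0.00999853  0.18511294] [-3.14146710e+00 -6.67554025e-04  2.90060716e+00]
303.3616280233949 257.5374244848643 193.71014363023255 [-2.28409469 -1.7908901  -0.25852918] [-0.13008817 -0.57145007  0.21123661]
```

View pics/w1.png

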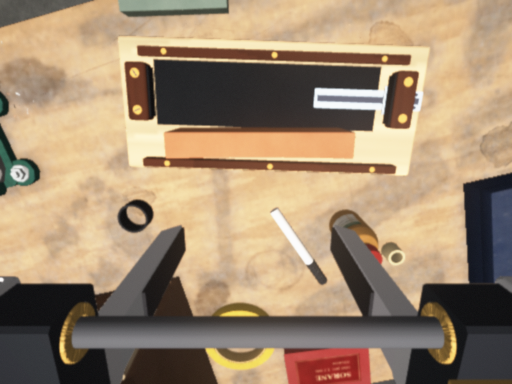

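The wrist view shows the board corners at (120,38), (429,48), (409,175) and (130,166), and the stone at x 165–354, y 130–158. The fingertips are behind the board, with the bottle under the right finger at (350,225).

```bash
python3 - <<'E'
from h import *
np.set_printoptions(precision=4,suppress=True)
i=ctrl.camera_info('wrist');R=cv2.Rodrigues(np.array(i['rvec']))[0];print('cam',-R.T@np.array(i['tvec']).ravel(),R[2])
w=lambda p,z:ray('wrist',p,z)[:2]
a,t,r=fit([(-.07,-.165),(-.07,.165),(.07,.165),(.07,-.165)],[w(p,.015) for p in((120,38),(429,48),(409,175),(130,166))])
print(np.degrees(a),t);print(r.round(1))
B=np.array([[np.cos(a),-np.sin(a)],[np.sin(a),np.cos(a)]]);b=lambda w:((w-t)@B*1000).round(1)
im=cv2.imread('pics/w1.png');h=cv2.cvtColor(im,cv2.COLOR_BGR2HSV)
m=cv2.inRange(h,(5,110,130),(16,255,255));m[:120]=0;m[165:]=0
c=max(cv2.findContours(m,0,2)[0],key=cv2.contourArea);q=cv2.approxPolyDP(c,4,True)[:,0];print(q.tolist())
for p in q:print(p,'z77',b(w(p,.077)),'z15',b(w(p,.015)))
print('V col 260',h[125:165,260].tolist())
print('bottle foot',b(w((352,225),.0)),'tip over',b(np.array([.5848,-.010])))
E
```

```text
cam [0.5049 0.0107 0.365 ] [ 0.2758 -0.0704 -0.9586]
-15.811800510160221 [0.5158 0.0245]
[[ 2.6  2. ]
 [ 0.7 -3.4]
 [-1.5 -0.1]
 [-1.8  1.5]]
[[165, 157], [170, 164], [168, 158], [351, 157], [354, 133], [172, 130], [164, 133]]
[165 157] z77 [  44.9 -103.6] z15 [  56.  -122.4]
[170 164] z77 [ 51.5 -99.2] z15 [  64. -117.]
[168 158] z77 [  45.7 -100.8] z15 [  57. -119.]
[351 157] z77 [39.4 74.1] z15 [49.3 93.5]
[354 133] z77 [16.8 74.2] z15 [21.9 93.7]
[172 130] z77 [ 19.2 -95.7] z15 [  24.8 -112.8]
[164 133] z77 [  22.2 -103.3] z15 [  28.5 -122. ]
V col 260 [[7, 42, 55], [9, 70, 62], [10, 121, 78], [11, 144, 92], [11, 147, 99], [12, 147, 104], [11, 151, 128], [12, 145, 194], [14, 134, 233], [15, 128, 240], [14, 126, 241], [14, 126, 241], [14, 126, 241], [15, 127, 241], [14, 129, 241], [14, 126, 241], [14, 127, 241], [14, 126, 242], [14, 127, 241], [14, 126, 241], [14, 126, 241], [14, 126, 241], [15, 127, 241], [14, 126, 241], [14, 125, 241], [14, 126, 241], [14, 124, 242], [15, 126, 241], [15, 127, 241], [15, 125, 242], [14, 124, 242], [15, 116, 242], [19, 88, 243], [22, 68, 246], [19, 81, 232], [16, 104, 160], [12, 128, 98], [10, 147, 106], [10, 148, 119], [9, 145, 123]]
bottle foot [140. 110.] tip over [ 75.8 -14.4]
```

Emit:
{"op": "move_arm", "data": {
  "targets": [
    [0,0,0.03,0,0,0],
    [0,0,0.065,0,0,0],
    [0,0,0.1,0,0,0],
    [0,0,0.118,0,0,0],
    [0,0,0.118,0,0,0]
  ]
}}

```text
time_s: 1.82
ee_pos: [0.5827, -0.0098, 0.0631]
eef_rot: [-3.14, -0.007, 2.892]
force: [0.7, -0.7, -0.4]
grip_width: 0.094
```

Emit:
{"op": "move_arm", "data": {
  "targets": [
    [0.005,0,0,0,0,0],
    [0.01,0,0,0,0,0],
    [0.015,0,0,0,0,0],
    [0.019,0,0,0,0,0],
    [0.022,0,0,0,0,0]
  ]
}}

```text
time_s: 2.23
ee_pos: [0.5635, -0.0045, 0.0686]
eef_rot: [3.141, 0.002, 2.895]
force: [0.6, 0.1, -0.1]
grip_width: 0.0939
```

Emit:
{"op": "move_arm", "data": {
  "targets": [
    [0.004,0,0,0,0,0],
    [0.008,0,0,0,0,0],
    [0.012,0,0,0,0,0],
    [0.016,0,0,0,0,0],
    [0.018,0,0,0,0,0]
  ]
}}

```text
time_s: 2.65
ee_pos: [0.5455, -0.0001, 0.0673]
eef_rot: [-3.142, -0.001, 2.895]
force: [0.9, -0.1, 0.0]
grip_width: 0.0942
```

```bash
python3 - <<'E'
from h import *
a=ctrl.camera('scene')[100:290,150:350];b=ctrl.camera('side')[100:290,200:400]
cv2.imwrite('pics/t1.png',cv2.resize(np.hstack([a,b])[:,:,::-1],(800,380)))
E
```

```text
(no output)
```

View pics/t1.png

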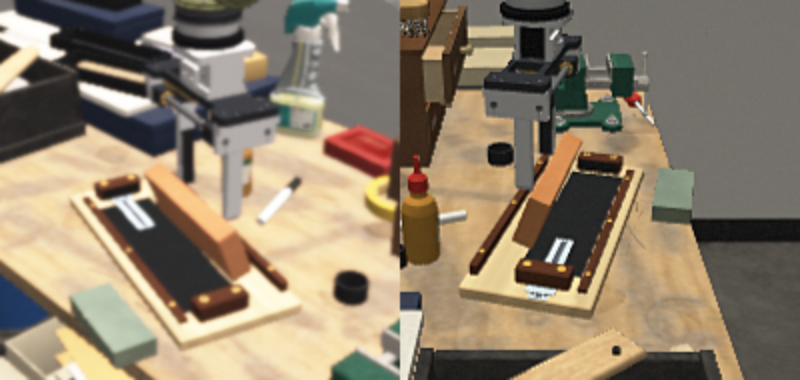

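The fingers touch the top of the stone's back, at about (530,180) in the right half. The stone is leaning forward by roughly 15° with its foot still in place, so I'll continue.

Emit:
{"op": "move_arm", "data": {
  "targets": [
    [0.004,0,0,0,0,0],
    [0.008,0,0,0,0,0],
    [0.012,0,0,0,0,0],
    [0.016,0,0,0,0,0],
    [0.018,0,0,0,0,0]
  ]
}}

```text
time_s: 3.17
ee_pos: [0.5281, 0.0043, 0.0674]
eef_rot: [3.142, -0.0, 2.896]
force: [0.6, -0.4, 0.4]
grip_width: 0.0941
```

Emit:
{"op": "move_arm", "data": {
  "targets": [
    [0,0,0,0,0,0],
    [0,0,0,0,0,0],
    [-0.005,0,-0.02,0,0,0],
    [-0.02,0,-0.055,0,0,0],
    [-0.03,0,-0.09,0,0,0]
  ]
}}

```text
time_s: 3.58
ee_pos: [0.558, -0.0034, 0.1582]
eef_rot: [-3.141, -0.002, 2.895]
force: [-0.0, -0.2, 0.4]
grip_width: 0.0941
```

```bash
python3 - <<'E'
from h import *
o=ctrl.get_obs();print(o['time_s'],o['ee_pos'],o['eef_rot'],o['force'])
cv2.imwrite('pics/w2.png',ctrl.camera('wrist')[:,:,::-1])
E
```

```text
3.5833 [ 0.55795906 -0.00335168  0.1581654 ] [-3.14124404e+00 -1.79428469e-03  2.89549381e+00] [-0.0331444  -0.23626708  0.3824556 ]
```

View pics/w2.png

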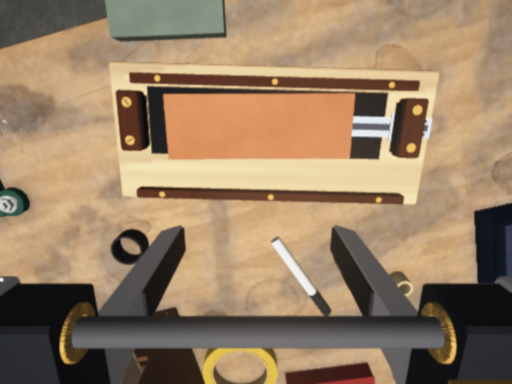

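The stone lies flat on the bed (163–355, 93–160), between the fixed stop at x≈147 and the sliding stop at x≈393. I'll measure its angle and the stop's outer face.

```bash
python3 - <<'E'
from h import *
np.set_printoptions(precision=4,suppress=True)
w=lambda p,z:ray('wrist',p,z)[:2]
a,t,r=fit([(-.07,-.165),(-.07,.165),(.07,.165),(.07,-.165)],[w(p,.015) for p in((110,63),(438,72),(416,203),(122,195))])
print(np.degrees(a),t);print(r.round(1))
B=np.array([[np.cos(a),-np.sin(a)],[np.sin(a),np.cos(a)]]);b=lambda w:((w-t)@B*1000).round(1)
im=cv2.imread('pics/w2.png');h=cv2.cvtColor(im,cv2.COLOR_BGR2HSV)
m=cv2.inRange(h,(5,100,180),(18,255,255));m[:85]=0;m[170:]=0;m[:,:155]=0;m[:,365:]=0
m=cv2.morphologyEx(m,cv2.MORPH_OPEN,np.ones((5,5)))
ys,xs=np.nonzero(m)
P=np.array([w(p,.04) for p in zip(xs,ys)]).astype(np.float32)
(c,s,g)=cv2.minAreaRect(P*1000);print('stone',b(np.array(c)/1000),s,g, 'board-frame corners',[b(q/1000).tolist() for q in cv2.boxPoints((c,s,g))])
print('stop outer',b(w((428,101),.0365)),b(w((420,157),.0365)),'inner',b(w((398,98),.0365)),b(w((393,154),.0365)))
for y in(.152,.168,.185,.20):print(y,t+B@[-.014,y])
E
```

```text
-15.650014717211421 [0.5208 0.0229]
[[ 0.2 -0.8]
 [ 0.1  0.5]
 [ 1.1  3.3]
 [-1.4 -2.9]]Traceback (most recent call last):
  File "<stdin>", line 11, in <module>
  File "<stdin>", line 3, in <lambda>
  File "h.py", line 4, in ray
    i=ctrl.camera_info(n);R=cv2.Rodrigues(np.array(i['rvec']))[0];c=-R.T@np.array(i['tvec']).ravel()
ValueError: time passes only in moves, steps and waits
```

```bash
python3 - <<'E'
from h import *
np.set_printoptions(precision=4,suppress=True)
w=lambda p,z:ray('wrist',p,z)[:2]
a,t,r=fit([(-.07,-.165),(-.07,.165),(.07,.165),(.07,-.165)],[w(p,.015) for p in((110,63),(438,72),(416,203),(122,195))])
B=np.array([[np.cos(a),-np.sin(a)],[np.sin(a),np.cos(a)]]);b=lambda w:((w-t)@B*1000).round(1)
im=cv2.imread('pics/w2.png');h=cv2.cvtColor(im,cv2.COLOR_BGR2HSV)
m=cv2.inRange(h,(5,100,180),(18,255,255));m[:85]=0;m[170:]=0;m[:,:155]=0;m[:,365:]=0
m=cv2.morphologyEx(m,cv2.MORPH_OPEN,np.ones((5,5)))
q=cv2.approxPolyDP(cv2.convexHull(np.argwhere(m)[:,::-1].astype(np.int32)),4,True)[:,0]
for p in q:print(p,b(w(p,.04)))
print('stop outer',b(w((428,101),.0365)),b(w((420,157),.0365)),'inner',b(w((398,98),.0365)),b(w((393,154),.0365)))
for y in(.152,.18,.20):print(y,t+B@[-.014,y])
E
```

```text
[354  94] [-45.9  75.4]
[349 158] [15.7 77.7]
[168 158] [  20.7 -105.9]
[165  94] [ -41.1 -105.1]
stop outer [-41.5 149.2] [ 13.4 151.5] inner [-43.5 119.5] [ 11.  123.3]
0.152 [0.5484 0.1731]
0.18 [0.5559 0.2001]
0.2 [0.5613 0.2193]
```

```bash
python3 - <<'E'
from h import *
for z in(.05,.1,.15):print(z,[ray('side',p,z)[:2].round(3).tolist() for p in((218,277),(354,277),(308,276),(150,243))],[ray('scene',p,z)[:2].round(3).tolist() for p in((191,152),(130,176),(215,172))])
E
```

```text
0.05 [[0.627, 0.314], [0.402, 0.311], [0.477, 0.31], [0.768, 0.216]] [[0.632, 0.364], [0.419, 0.336], [0.597, 0.205]]
0.1 [[0.616, 0.375], [0.419, 0.372], [0.485, 0.371], [0.741, 0.289]] [[0.563, 0.26], [0.374, 0.235], [0.532, 0.118]]
0.15 [[0.606, 0.436], [0.435, 0.433], [0.492, 0.432], [0.714, 0.361]] [[0.495, 0.157], [0.328, 0.135], [0.467, 0.032]]
```

Emit:
{"op": "move_arm", "data": {
  "targets": [
    [0.005,0.02,0,0,0,0],
    [0.012,0.055,0,0,0,0],
    [0.022,0.09,0,0,0,0],
    [0.035,0.125,0,0,0,0.03],
    [0.045,0.155,0,0,0,0.055]
  ],
  "fingers": -1
}}

```text
time_s: 4.05
ee_pos: [0.5515, 0.1602, 0.1573]
eef_rot: [3.141, 0.0, 2.866]
force: [0.6, 0.4, 0.1]
grip_width: 0.0643
```

Emit:
{"op": "move_arm", "data": {
  "targets": [
    [0.005,0.025,0.01,0,0,0],
    [0.01,0.044,0.04,0,0,0],
    [0.01,0.044,0.07,0,0,0],
    [0.01,0.044,0.085,0,0,0],
    [0.01,0.044,0.085,0,0,0]
  ]
}}

```text
time_s: 4.47
ee_pos: [0.5525, 0.203, 0.0686]
eef_rot: [-3.138, -0.005, 2.867]
force: [-0.6, -0.8, -0.1]
grip_width: 0.0307
```

```bash
python3 - <<'E'
from h import *
o=ctrl.get_obs();print(o['time_s'],o['ee_pos'],o['eef_rot'],o['force'],o['grip_width'])
a=ctrl.camera('scene')[110:270,150:350];b=ctrl.camera('wrist')
cv2.imwrite('pics/t2.png',np.hstack([cv2.resize(a,(400,320)),cv2.resize(b,(400,320))])[:,:,::-1])
cv2.imwrite('pics/w3.png',b[:,:,::-1])
E
```

```text
4.4667 [0.55245581 0.20302674 0.06859092] [-3.13842938 -0.00491908  2.86736185] [-0.58630213 -0.78624888 -0.12789455] 0.030717763382754518
```

View pics/t2.png

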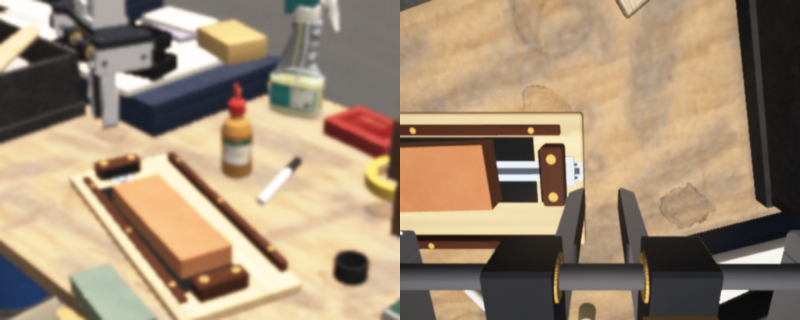

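The fingers are outside the sliding stop, still closing and centred on its width. I'll let them close, then descend gently.

Emit:
{"op": "move_arm", "data": {
  "targets": [
    [0,0,0,0,0,0],
    [0,0,0,0,0,0],
    [0,0,0,0,0,0],
    [0,0,0,0,0,0],
    [0,0,0.01,0,0,0]
  ]
}}

```text
time_s: 4.98
ee_pos: [0.5554, 0.2034, 0.0643]
eef_rot: [3.14, 0.003, 2.867]
force: [0.2, 0.3, 0.8]
grip_width: 0.0004
```

Emit:
{"op": "move_arm", "data": {
  "targets": [
    [0,0,0.01,0,0,0],
    [0,0,0.02,0,0,0],
    [0,0,0.03,0,0,0],
    [0,0,0.036,0,0,0],
    [0,0,0.04,0,0,0]
  ]
}}

```text
time_s: 5.4
ee_pos: [0.5538, 0.203, 0.0209]
eef_rot: [-3.141, -0.001, 2.867]
force: [-0.4, -0.0, -0.1]
grip_width: 0.0005
```

Emit:
{"op": "move_arm", "data": {
  "targets": [
    [0,0,0,0,0,0],
    [0,-0.003,0,0,0,0],
    [0,-0.006,0,0,0,0],
    [0,-0.01,0,0,0,0],
    [0,-0.014,0,0,0,0]
  ]
}}

```text
time_s: 5.82
ee_pos: [0.5505, 0.1893, 0.0228]
eef_rot: [3.141, 0.001, 2.867]
force: [0.2, 0.3, -0.3]
grip_width: 0.0007
```

Emit:
{"op": "move_arm", "data": {
  "targets": [
    [0,-0.004,0,0,0,0],
    [0,-0.01,0,0,0,0],
    [0,-0.016,0,0,0,0],
    [0,-0.022,0,0,0,0],
    [0,-0.028,0,0,0,0]
  ]
}}

```text
time_s: 6.23
ee_pos: [0.5428, 0.1623, 0.0226]
eef_rot: [3.141, 0.0, 2.867]
force: [0.7, 1.6, 0.5]
grip_width: 0.0001
```

Emit:
{"op": "move_arm", "data": {
  "targets": [
    [0,-0.005,0,0,0,0],
    [0,-0.01,0,0,0,0],
    [0,-0.015,0,0,0,0],
    [0,-0.019,0,0,0,0],
    [0,-0.023,0,0,0,0]
  ]
}}

```text
time_s: 6.65
ee_pos: [0.5366, 0.1402, 0.0225]
eef_rot: [3.141, 0.0, 2.867]
force: [1.7, 1.2, 1.7]
grip_width: 0.0006
```

Emit:
{"op": "move_arm", "data": {
  "targets": [
    [0,-0.003,0,0,0,0],
    [0,-0.006,0,0,0,0],
    [0,-0.009,0,0,0,0],
    [0,-0.012,0,0,0,0],
    [0,-0.014,0,0,0,0]
  ]
}}

```text
time_s: 7.07
ee_pos: [0.5329, 0.1273, 0.0225]
eef_rot: [3.141, 0.0, 2.867]
force: [2.6, 5.7, 1.7]
grip_width: 0.0002
```

Emit:
{"op": "move_arm", "data": {
  "targets": [
    [0,-0.002,0,0,0,0],
    [0,-0.004,0,0,0,0],
    [0,-0.006,0,0,0,0],
    [0,-0.008,0,0,0,0],
    [0,-0.009,0,0,0,0]
  ]
}}

```text
time_s: 7.48
ee_pos: [0.5306, 0.1186, 0.0225]
eef_rot: [3.141, 0.001, 2.867]
force: [3.1, 4.8, 0.5]
grip_width: 0.0007
```

```bash
python3 - <<'E'
from h import *
o=ctrl.get_obs();print(o['time_s'],o['ee_pos'],o['force'])
cv2.imwrite('pics/w4.png',ctrl.camera('wrist')[:,:,::-1])
b=ctrl.camera('scene')[165:265,185:305];cv2.imwrite('pics/s4.png',cv2.resize(b,None,fx=5,fy=5,interpolation=2)[:,:,::-1])
E
```

```text
7.4833 [0.53055498 0.11863803 0.0225171 ] [3.1349867  4.83424533 0.4782014 ]
```

View pics/s4.png

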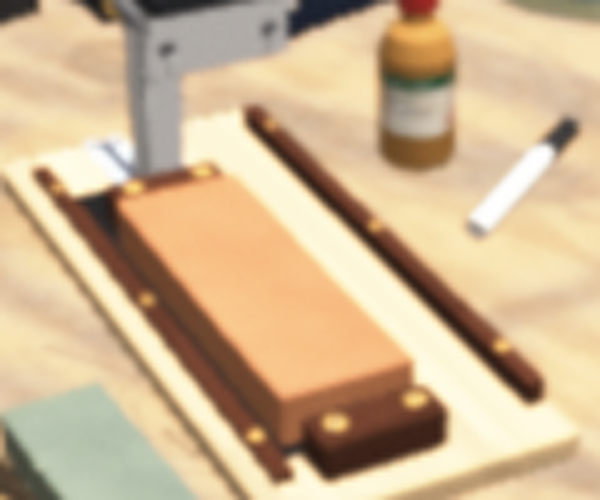

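The sliding stop is now against the stone's far end, and a gap of a few mm remains at the fixed stop. I'll continue slowly.

Emit:
{"op": "move_arm", "data": {
  "targets": [
    [0,-0.0015,0,0,0,0],
    [0,-0.003,0,0,0,0],
    [0,-0.0045,0,0,0,0],
    [0,-0.006,0,0,0,0],
    [0,-0.007,0,0,0,0]
  ]
}}

```text
time_s: 8.0
ee_pos: [0.5287, 0.1119, 0.0225]
eef_rot: [3.141, 0.0, 2.867]
force: [2.7, 5.6, 0.0]
grip_width: 0.0004
```

Emit:
{"op": "move_arm", "data": {
  "targets": [
    [0,-0.001,0,0,0,0],
    [0,-0.002,0,0,0,0],
    [0,-0.003,0,0,0,0],
    [0,-0.004,0,0,0,0],
    [0,-0.004,0,0,0,0]
  ]
}}

```text
time_s: 8.42
ee_pos: [0.5283, 0.1107, 0.0227]
eef_rot: [3.136, 0.002, 2.867]
force: [9.1, 26.5, -5.1]
grip_width: 0.0004
```

The force rose to 28 N and the motion stopped, so the stone has met the fixed stop. I'll back off, lift and look.

Emit:
{"op": "move_arm", "data": {
  "targets": [
    [0,0,0,0,0,0],
    [0,0.003,0,0,0,0],
    [0,0.008,0,0,0,0],
    [0,0.016,0,0,0,0],
    [0,0.025,0,0,0,0]
  ]
}}

```text
time_s: 8.83
ee_pos: [0.5341, 0.1322, 0.0223]
eef_rot: [-3.141, -0.001, 2.866]
force: [-0.5, -0.4, -0.1]
grip_width: 0.0002
```

Emit:
{"op": "move_arm", "data": {
  "targets": [
    [0,0,-0.02,0,0,0],
    [0.0,-0.01,-0.055,0,0,0],
    [-0.02,-0.04,-0.09,0,0,0],
    [-0.04,-0.07,-0.12,0,0,0],
    [-0.05,-0.1,-0.13,0,0,0]
  ]
}}

```text
time_s: 9.25
ee_pos: [0.556, 0.0261, 0.1538]
eef_rot: [3.141, 0.003, 2.869]
force: [0.3, 0.7, -0.5]
grip_width: 0.0005
```

Emit:
{"op": "move_arm", "data": {
  "targets": [
    [0,-0.02,0,0,0,0],
    [0,-0.04,0,0,0,0],
    [0,-0.045,0,0,0,0],
    [0,-0.045,0,0,0,0],
    [0,-0.045,0,0,0,0]
  ]
}}

```text
time_s: 9.67
ee_pos: [0.5427, -0.0166, 0.1506]
eef_rot: [3.142, -0.0, 2.867]
force: [0.0, -0.3, -0.6]
grip_width: 0.0003
```

```bash
python3 - <<'E'
from h import *
o=ctrl.get_obs();print(o['time_s'],o['ee_pos'],o['force'])
b=ctrl.camera('wrist');cv2.imwrite('pics/w5.png',b[:,:,::-1])
c=b[30:230,100:450];cv2.imwrite('pics/w5z.png',cv2.resize(c,(788,450),interpolation=2)[:,:,::-1])
E
```

```text
9.6667 [ 0.54266183 -0.01663529  0.15057619] [ 0.00240085 -0.27903829 -0.61946798]
```

View pics/w5z.png

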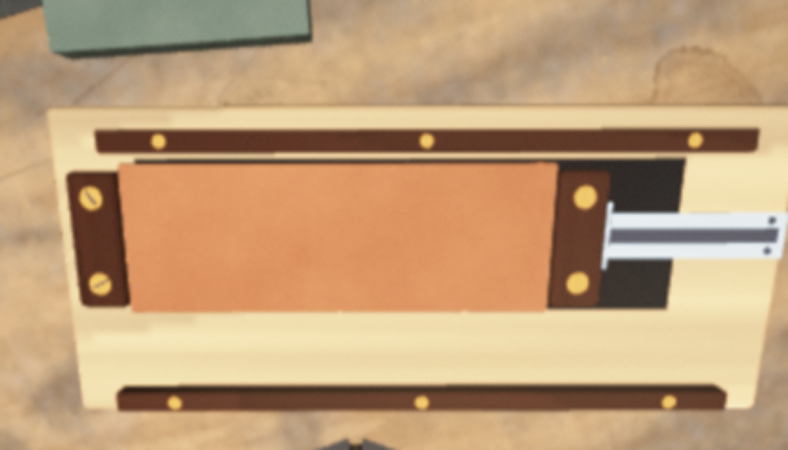

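The stone lies flat between both stops, with its ends at crop x≈119–132 and 548–558. It looks square, and I can't see the bed at either end. I'll do one numeric check of the distance over the stops and of the stone's angle.

```bash
python3 - <<'E'
from h import *
g=lambda p,z:ray('wrist',(p[0]/2.2514+100,p[1]/2.25+30),z)[:2]*1000
d=lambda p,q,z,z2=None:np.linalg.norm(g(p,z)-g(q,z2 or z)).round(1)
print('over stops (228)',d((68,173),(609,172),.0365),d((82,306),(599,306),.0365))
print('stone (180)',d((119,164),(558,164),.04),d((132,311),(548,311),.04),'width 62',d((119,164),(132,311),.04))
print('board (330)',d((48,110),(788,106),.015))
an=lambda p,q,z:np.degrees(np.arctan2(*(g(q,z)-g(p,z)))).round(2)
print('angles stone',an((119,164),(558,164),.04),an((132,311),(548,311),.04),'lip',an((96,130),(758,129),.021),'rail',an((118,388),(726,388),.029))
im0=cv2.imread('pics/scene0.png').astype(int);im=ctrl.camera('scene')[:,:,::-1].astype(int)
D=np.abs(im0-im).max(2)
for n,(x0,y0,x1,y1) in dict(bottle=(258,150,280,200),green=(184,240,230,282),loupe=(314,233,338,254)).items():print(n,(D[y0:y1,x0:x1]>40).sum())
E
```

```text
over stops (228) 223.7 225.9
stone (180) 178.8 180.0 width 62 61.0
board (330) 320.0
angles stone 15.72 15.71 lip 15.64 rail 15.7
bottle 145
green 0
loupe 0
```

```bash
python3 -c "
from station import ctrl
print(ctrl.hand_in(),ctrl.get_obs()['time_s'])"
```

```text
the job is handed in; nothing more can be done
the job is handed in; nothing more can be done
```

I tipped the stone by pushing high on its back with the open fingers, and it fell flat on the bed. I then closed the fingers and pushed the sliding stop until the stone met the fixed stop. The push ran at about 6 N and rose to about 28 N when motion stopped. I backed off, lifted clear and handed in after about 10 s.

**Final checks:**
- **Fit:** in the last wrist view the stone is flat and square to the board within about 0.1°. No gap shows at either stop.
- **Distance over the stops:** I measured 224–226 mm against the expected 228 mm. The same view also read the board's length short, at 320 mm instead of 330 mm, so it is good to only a few mm. The contact force and the picture are the stronger evidence that there is no gap.
- **Bystanders:** the green stone and the loupe showed no change in the image. The bottle's area had some changed pixels, probably the gripper coming into view. I did not look at it again after the final lift, but an earlier close-up showed the bottle in its original place.

I viewed 9 pictures of the 10 allowed.

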